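# Make up a wax kit and an edge kit at the ski-service bench

### The arm

A 6-joint arm with a two-finger parallel gripper is mounted at the origin on the work surface. World frame = base frame: x ahead of the robot, y to its left, z up, the work surface at z = 0. Lengths are in mm, angles in rad, forces in N, time in s.
With the tool pointing down it reaches from about 250 to 725 mm from the base axis. Payload 9.7 kg.
Tool frame: the origin (TCP) lies at the very end of the fingers, on their centre line; the grasp point (between the pads) lies 19 mm behind it (arm.grip_depth is the distance from the TCP to the grasp point, in mm); z points along the fingers, y is the line along which they close (so a half turn about z gives the same grasp; the last joint's range is limited). The gripper opens to 85 mm and grips with 20 to 120 N. Pads are 22 mm wide; open, the fingers measure 114 mm over their backs; the gripper's body (76 mm by 85 mm) begins 54 mm behind the grasp point. The pads swing forward as they close: fully open they stand 13 mm farther back than shut.
Start: joints at [1.176, 0.087, 0.176, 1.66, 0, 1.571], TCP at [211.54, 507.689, 231.284] pointing down, gripper open.
Joint ranges: [-3.13, 3.13], [-0.85, 1.81], [-1.15, 1.24], [-2.2, 2.28], [-1.44, 1.52], [-3.14, 3.14]. Speed limits (rad/s): [2.22, 2.22, 2.57, 3.14, 3.14, 3.14].

### API

Orientations are given as [roll, pitch, yaw] about the fixed x, y, z axes, in that order (R = Rz(yaw) Ry(pitch) Rx(roll)).
In Python, from rig import monitor, imaging, arm gives the robot as it stands.
- The arm moves only by the tool step_arm, never from a script. Its argument "commands" is a list that holds one entry, the list of rows, each a list of 6 numbers: the shift along the tool's x, y, z in cm, then the turn, a rotation vector about the tool's x, y, z in degrees. In form: [[[x, y, z, ax, ay, az], ...]]. A call has 1 to 20 rows; each row is the pose to reach, as a shift and turn from the pose commanded when the call began, along the tool's axes at that moment; what a row does not reach only later rows make up. A row lasts 1/8 s, in which the tool goes at most 62.5 mm and 10.7 degrees, less where a joint would pass 70% of its speed; a pose out of reach is approached as far as the arm can. A call with a gripper value outside its range is refused whole. "grip" is the opening, from 0 (shut) to 1 (fully open), set as the call begins (left out, the last holds). The fingers move at their own pace and stop on an object; "force" is the grip in N (left out, the last holds). Time passes only in rows, so rows that repeat a pose let the fingers close. It gives the time, the measured TCP pose, the force, the opening and the grip force at its end, in the units of the state.
- monitor.read_state(): the state, without advancing time (a new reading comes with each control period).
- imaging.camera(name): name is "side" or "top"; returns the picture (384x512x3 uint8, blue, green, red); there is no depth.
- imaging.calibration(name): a dict with "intrinsics" (3x3 intrinsics, pixels), "R" (3x3) and "t" (3): a world point X has camera coordinates R X + t. Camera axes: x right, y down, z forward; pixel columns grow to the right and rows downward; lengths in mm; the calibration is good to about 2 mm. A picture is of the moment at which its call begins. calibration takes no time and is no camera call.
- arm.close_job(): hands the job in; it is judged then, once.
The state is a dict: "t": time; "q": joint angles; "qvel": joint speeds; "joint_efforts": joint torques, N m; "position": TCP position; "tool_rot": TCP orientation; "ft_force": force on the tool from outside, world axes, zero at the start; "moment": the same for the moment, N m; "width": opening from 0.0 (shut) to 1.0 (fully open); "grip_force": force on a finger pad.
Only numpy, scipy, OpenCV 4.12 (cv2) and the standard library are available. Lean on these libraries where they do the work, as an engineer would, in place of code of your own. Each camera call takes 0.05 s, during which the arm holds its last target. There are 200 camera calls.

### The job

Make up the two ski-care kits from the stock lying on the bench: the oval brush, the cork block and the full bar of wax go into the long tray, and the file guide and the long diamond stone go into the short tray. Set each item down gently, the way up it lies now, flat on the floor of its tray beside the others, none on top of another or on the rim. The used wax stub, the short stone and the wax tin are not wanted: leave them where they are.

Things in the scene. Friction and masses are not known exactly. Their poses are not given: they have to be found in the camera images.
- long_tray: The wax-kit tray, the longer of the two: a grey plastic tray, open at the top, fixed to the bench: 260 mm long, 130 mm wide outside, rim 25 mm high, walls and floor 3 mm thick, one undivided space. Origin: centre of its underside, on the bench. Its y axis runs along the tray's length, x across its width, z up.
- short_tray: The edge-kit tray, the shorter of the two: a grey plastic tray, open at the top, fixed to the bench: 180 mm long, 130 mm wide outside, rim 25 mm high, walls and floor 3 mm thick, one undivided space. Origin: centre of its underside, on the bench. Its y axis runs along the tray's length, x across its width, z up.
- brush_mid (a point): Oval hand brush, 95 x 50 mm, 36 mm high, lying bristles down: dark walnut back 20 mm thick (grip it across the 50 mm, on the back) over 16 mm of stiff dark bristles set in by 5 mm. About 110 g. Origin: the centre of the brush, 18 mm above its foot. Its x axis runs along the length, y across, z up.
- cork_mid (a point): Cork rubbing block, 85 x 42 mm, 30 mm high. About 60 g. Origin: the centre of the block, 15 mm above its underside. Its x axis runs along the length, y across, z up.
- wax_bar_mid (a point): Full bar of cream-coloured ski wax with four raised segments, 90 x 36 mm, 22 mm high; only the lower 17 mm is the full 36 mm wide, the segments are 33 mm. About 75 g. Origin: the centre of the bar, 11 mm above its underside. Its x axis runs along the length, y across, z up.
- file_guide_mid (a point): Edge-file guide: aluminium body 80 x 34 mm, 30 mm high, a black clamp knob 22 mm across on the middle of its top (46 mm high in all), and a dark steel file 18 mm wide that sticks out 12 mm at both ends (104 mm in all). Grip it across the 34 mm. About 220 g. Origin: the centre of the aluminium body, 15 mm above its underside. Its x axis runs along the length, y across, z up.
- long_stone_mid (a point): Long diamond stone: black holder with a grey dotted face on top, 95 x 26 mm, only 16 mm high. About 70 g. Origin: the centre of the stone, 8 mm above its underside. Its x axis runs along the length, y across, z up.
- wax_stub_mid (a point): Used-up stub of the same wax, only 45 x 36 mm, 22 mm high, two segments, one worn: not for the kits. Origin: the centre of the stub, 11 mm above its underside. Its x axis runs along the length, y across, z up.
- short_stone_mid (a point): Short pocket stone, as the long one but only 50 x 26 mm, 16 mm high: not for the kits. Origin: the centre of the stone, 8 mm above its underside. Its x axis runs along the length, y across, z up.
- tin_mid (a point): Round metal tin of paste wax, 61 mm across, 26 mm high: not for the kits. Origin: its centre, 13 mm above its underside; z up.
There are look-alikes about, which are no part of the job. Leave any purple look-alike of the part that bears cork_mid alone. Leave any green look-alike of the part that bears file_guide_mid alone.

How it is judged:
By the outcome, as a careful person would: the job done as asked, in the order asked, and still so for the second after the job is handed in, with the robot touching nothing.
It also fails if it takes over 120 s, if anything falls off the work surface, if the arm or the gripper's body presses on something with over 40 N, if the wrist force passes 120 N, or if a joint passes its speed limit or range.

## Working session

There is one attempt and no reset: what is moved stays moved. The work goes in short steps, Python scripts to look and compute and a tool call to move; the robot and the scene stay as the last step left them, time stands still between calls to the robot, and variables do not carry over. Pictures are saved under pics/ and viewed, at most 14 in all, crops included, and the job is handed in when it is done.

Besides the shell and the picture viewer there is one more tool, called after ">>>" as a command line: name --argument value ..., lists and objects as JSON in quotes. step_arm: Moves the arm, as the interface text tells. Its arguments: {"type":"object","properties":{"commands":{"type":"array","items":{"type":"array","items":{"type":"array","items":{"type":"number"}}}},"grip":{"type":"number"},"force":{"type":"number"}},"required":["commands"]}

```bash
ls; mkdir -p pics; python3 - <<'E'
from rig import monitor, imaging, arm
import cv2
for n in("top","side"):
    im=imaging.camera(n); cv2.imwrite(f"pics/{n}0.png",im)
    c=imaging.calibration(n); print(n,c)
s=monitor.read_state(); print(s)
E
```

```text
pics
top {'intrinsics': array([[357.67311858,   0.        , 253.9266806 ],
       [  0.        , 357.67311858, 190.71086476],
       [  0.        ,   0.        ,   1.        ]]), 'R': array([[ 0.00283577, -0.99913688,  0.04144208],
       [-0.99768581, -0.00564213, -0.06775839],
       [ 0.06793373, -0.04115402, -0.99684069]]), 't': array([-75.19346123, 424.45565379, 878.67006769])}
side {'intrinsics': array([[415.57502732,   0.        , 259.65462991],
       [  0.        , 415.57502732, 196.81648532],
       [  0.        ,   0.        ,   1.        ]]), 'R': array([[ 0.87730765, -0.47960321,  0.01766464],
       [-0.28748471, -0.55463765, -0.78085185],
       [ 0.38429653,  0.67996899, -0.62446645]]), 't': array([-405.32567855,  144.86670483, 1080.00481369])}
{'t': 0.1, 'q': array([ 1.17597538e+00,  8.74160612e-02,  1.75245111e-01,  1.65981902e+00,
       -2.68222768e-06,  1.57077305e+00]), 'qvel': array([-0.00019085, -0.00143477,  0.00048512, -0.0001793 , -0.00018565,
       -0.000222  ]), 'joint_efforts': array([-6.78010074e-04, -5.21560764e+01,  4.65651262e+01,  1.59676408e-02,
       -1.78141960e-05, -1.24464449e-05]), 'position': array([211.47662503, 507.49928185, 230.66422076]), 'tool_rot': array([-3.14039901e+00,  2.65443946e-06,  2.74679499e+00]), 'ft_force': array([0.58469726, 0.34772513, 0.48290894]), 'moment': array([-0.05766114,  0.00779387, -0.00769316]), 'grip_force': 0.0, 'width': 1.001638742570467}
```

View pics/top0.png

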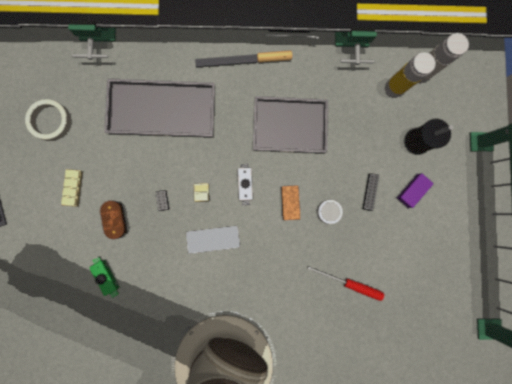

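View pics/side0.png

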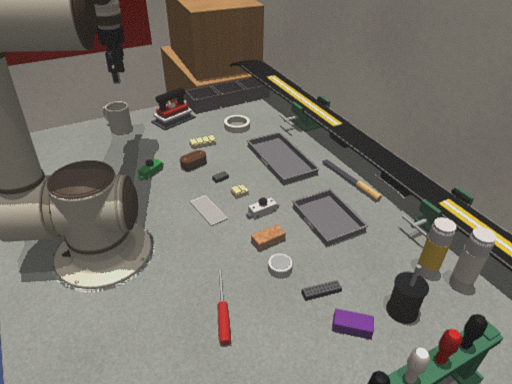

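The top view shows these items:
- Long tray at (161,108) and short tray at (290,125).
- Candidate brush: brown at (113,219).
- Cork: orange at (290,202) vs purple at (416,190). Orange fits, since purple is the excluded look-alike.
- Wax: (71,188), four segments, vs (201,192), two segments. The first is the full bar.
- File guide: silver at (245,184) vs green at (103,277). Silver fits.
- Stones: (370,191) long vs (162,200) short. The first fits.

I'll measure these and confirm in an enlarged crop.

```bash
cat > h.py <<'E'
import cv2, numpy as np
from rig import imaging, monitor
def ray(n,uv,z):
    c=imaging.calibration(n); K,R,t=c["intrinsics"],c["R"],c["t"]
    uv=np.atleast_2d(np.float64(uv)); d=(np.linalg.inv(K)@np.c_[uv,np.ones(len(uv))].T).T@R
    o=-R.T@t
    return (o+d*((z-o[2])/d[:,2])[:,None])[:,:2]
def find(im,u,v,z,r=30,thr=30,n="top",rx=None):
    rx=rx or r
    h=[max(v-r,0),max(u-rx,0)]
    w=im[h[0]:v+r,h[1]:u+rx].astype(int)
    bg=np.median(np.concatenate([w[0],w[-1],w[:,0],w[:,-1]]),axis=0)
    m=(np.abs(w-bg).max(2)>thr).astype(np.uint8)
    m=cv2.morphologyEx(m,cv2.MORPH_CLOSE,np.ones((3,3)))
    cs=cv2.findContours(m,cv2.RETR_EXTERNAL,cv2.CHAIN_APPROX_NONE)[0]
    c=max(cs,key=cv2.contourArea)[:,0,:]+[h[1],h[0]]
    p=ray(n,c,z).astype(np.float32)
    (cx,cy),(a,b),g=cv2.minAreaRect(p)
    if a<b: a,b,g=b,a,g+90
    g=(g+90)%180-90
    return c,[round(float(k),1) for k in(cx,cy,a+2.4,b+2.4,g)]
ITEMS=dict(brush=(113,219,18,28),cork=(290,202,15,25),wax=(71,188,11,26),guide=(245,184,15,25),stone=(370,191,8,25))
E
python3 - <<'E'
from h import *
im=cv2.imread("pics/top0.png"); big=im.copy()
for k,(u,v,z,r) in ITEMS.items():
    c,res=find(im,u,v,z,r,rx=18 if k=="guide" else r); print(k,res); cv2.polylines(big,[c.astype(np.int32)],True,(255,255,0),1)
for k,u,v in(("long",161,108),("short",290,125)):
    c,res=find(im,u,v,12,38,25,rx=65 if k=="long" else 45); print(k,res); cv2.polylines(big,[c.astype(np.int32)],True,(255,255,0),1)
big=big[70:300,30:440]
cv2.imwrite("pics/crop.png",np.vstack([cv2.resize(im[150:300,40:440],(800,300),interpolation=2),cv2.resize(big[0:150,0:400],(800,300),interpolation=2)]))
E
```

```text
brush [353.8, 268.6, 99.0, 66.2, 12.7]
cork [395.2, -163.5, 87.7, 49.4, 2.5]
wax [430.2, 375.5, 90.5, 46.5, -5.0]
guide [444.5, -50.4, 93.0, 34.4, 2.7]
stone [424.8, -370.4, 99.0, 32.4, -11.2]
long [631.6, 163.5, 271.1, 143.4, 89.1]
short [592.8, -166.7, 183.5, 142.2, 88.3]
```

View pics/crop.png

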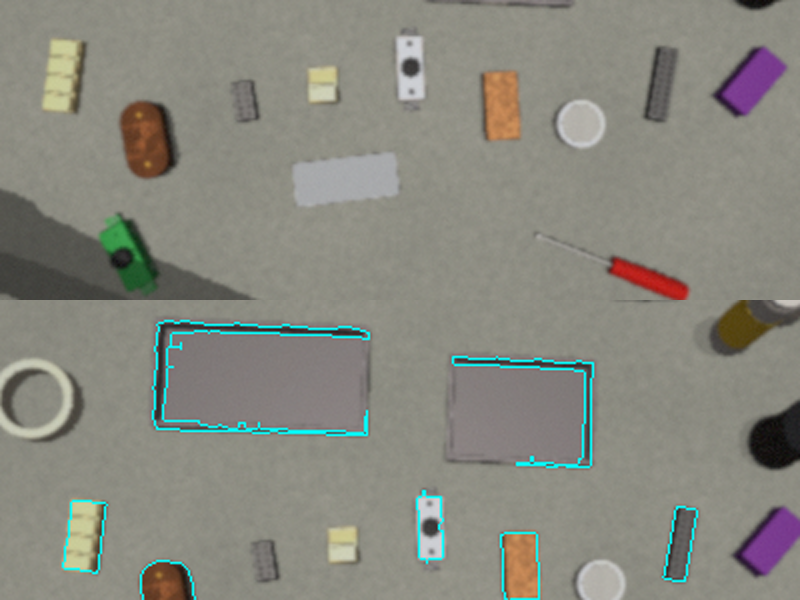

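The crop confirms it: orange cork, four-segment wax bar, silver guide, long stone at crop (661,83), brown oval brush. I'll refine the brush and guide by colour and the trays by their corners.

```bash
python3 - <<'E'
from h import *
im=cv2.imread("pics/top0.png").astype(int)
def col(m,u,v,r,z,k):
    w=np.zeros(m.shape,np.uint8); w[v-r:v+r,u-r:u+r]=m[v-r:v+r,u-r:u+r]
    ys,xs=np.nonzero(w); p=ray("top",np.c_[xs,ys],z).astype(np.float32); (a,b),s,g=cv2.minAreaRect(p)
    print(k,np.round([a,b],1),np.round(s,1),round(g,1),p.mean(0))
col(im[...,2]-im[...,0]>25,113,219,28,30,"brush z30")
col(im[...,2]-im[...,0]>25,290,202,25,15,"cork")
col(im[...,2]-im[...,0]>25,71,188,26,11,"wax")
col(im.min(2)>165,245,184,25,22,"guide")
for k,c in dict(long=[(107.5,81),(215,85),(214.5,137.5),(107.5,134)],short=[(256.5,98),(326.5,101.5),(325,153.5),(253,149.5)]).items():
    p=ray("top",c,12); print(k,p.round(0).tolist(),p.mean(0).round(1), np.degrees(np.arctan2(*(p[0]-p[1]))).round(1),np.degrees(np.arctan2(*(p[3]-p[2]))).round(1))
E
```

```text
brush z30 [353.4 269.7] [94.2 52.5] 12.0 [352.8704 269.5388]
cork [ 396.1 -165.5] [88.7 46.3] 2.7 [ 396.03165 -165.4248 ]
wax [430.9 377.7] [41.5 90.8] 85.0 [430.62415 377.8445 ]
guide [442.3 -50.1] [78.4 31.1] 2.7 [441.74744 -49.68667]
long [[700.0, 297.0], [695.0, 27.0], [559.0, 27.0], [565.0, 293.0]] [629.8 160.7] 1.1 1.2
short [[663.0, -79.0], [657.0, -260.0], [521.0, -255.0], [530.0, -71.0]] [ 592.6 -166.3] 2.0 2.6
```

```bash
cat > go.py <<'E'
import sys,numpy as np
from scipy.spatial.transform import Rotation as S
from rig import monitor
s=monitor.read_state(); R=S.from_euler("xyz",s["tool_rot"]); p=s["position"]
print(round(s["t"],2),p.round(1),np.degrees(s["tool_rot"]).round(1),round(s["width"],2),round(s["grip_force"],1))
for a in sys.argv[1:]:
    x,y,z,w=map(float,a.split(","))
    T=S.from_euler("xyz",[180,0,w],degrees=True)
    print(a,(R.inv().apply([x-p[0],y-p[1],z-p[2]])/10).round(2),(R.inv()*T).as_rotvec(degrees=True).round(1))
E
python3 go.py 353,269.5,100,192.5
```

```text
0.1 [211.5 507.5 230.7] [-179.9    0.   157.4] 1.0 0.0
353,269.5,100,192.5 [-22.22 -16.51  13.09] [ -0.1  -0.  -35.1]
```

>>> step_arm --commands '[[[-22.2, -16.5, 13.1, 0, 0, -35.1], [-22.2, -16.5, 13.1, 0, 0, -35.1], [-22.2, -16.5, 13.1, 0, 0, -35.1], [-22.2, -16.5, 13.1, 0, 0, -35.1], [-22.2, -16.5, 13.1, 0, 0, -35.1], [-22.2, -16.5, 13.1, 0, 0, -35.1], [-22.2, -16.5, 13.1, 0, 0, -35.1], [-22.2, -16.5, 13.1, 0, 0, -35.1], [-22.2, -16.5, 13.1, 0, 0, -35.1], [-22.2, -16.5, 13.1, 0, 0, -35.1]]]' --grip 0.85

```text
t: 1.35
position: [352.8, 270.7, 100.5]
tool_rot: [3.141, 0.0, -2.922]
ft_force: [0.6, -0.2, 0.8]
width: 0.847
grip_force: 0.0
```

```bash
python3 - <<'E'
from h import *
a=imaging.camera("top");b=imaging.camera("side")
cv2.imwrite("pics/a.png",np.hstack([cv2.resize(a[150:300,50:200],(400,400)),cv2.resize(b[80:230,110:260],(400,400))]))
E
python3 go.py 353,269.5,8,192.5
```

```text
1.45 [352.8 270.4 100.4] [ 180.     0.  -167.5] 0.85 0.0
353,269.5,8,192.5 [ 0.   -0.09  9.24] [0. 0. 0.]
```

View pics/a.png

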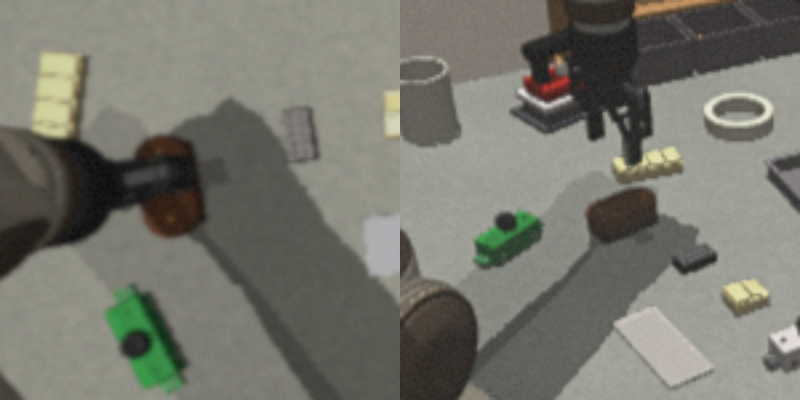

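The gripper stands over the brown brush at crop (170,185), with its fingers straddling the width. I'll descend and close.

>>> step_arm --commands '[[[0, -0.1, 3, 0, 0, 0], [0, -0.1, 5.5, 0, 0, 0], [0, -0.1, 7.5, 0, 0, 0], [0, -0.1, 8.6, 0, 0, 0], [0, -0.1, 9.2, 0, 0, 0], [0, -0.1, 9.2, 0, 0, 0], [0, -0.1, 9.2, 0, 0, 0]]]'

```text
t: 2.33
position: [353.6, 269.3, 9.0]
tool_rot: [3.141, 0.001, -2.924]
ft_force: [-0.2, -0.1, -0.8]
width: 0.853
grip_force: 0.0
```

>>> step_arm --commands '[[[0, 0, 0, 0, 0, 0], [0, 0, 0, 0, 0, 0], [0, 0, 0, 0, 0, 0], [0, 0, 0, 0, 0, 0], [0, 0, 0, 0, 0, 0], [0, 0, 0, 0, 0, 0], [0, 0, 0, 0, 0, 0]]]' --grip 0.3 --force 35

```text
t: 3.2
position: [353.5, 269.3, 8.9]
tool_rot: [3.141, 0.001, -2.924]
ft_force: [-0.5, 0.2, 5.9]
width: 0.579
grip_force: 37.3
```

```bash
python3 go.py 353,269.5,110,192.5 630,164,70,178.9
```

```text
3.2 [353.5 269.3   8.9] [ 1.800e+02  1.000e-01 -1.675e+02] 0.58 37.3
353,269.5,110,192.5 [  0.04   0.04 -10.11] [ 0.   0.1 -0. ]
630,164,70,178.9 [-24.72 -16.25  -6.1 ] [ 0.   0.1 13.6]
```

>>> step_arm --commands '[[[0, 0, -1.5, 0, 0, 0], [0, 0, -4, 0, 0, 0], [0, 0, -7, 0, 0, 0], [-4, -2.6, -7, 0, 0, 2], [-9, -5.9, -7, 0, 0, 5], [-14, -9.2, -7, 0, 0, 8], [-19, -12.5, -7, 0, 0, 11], [-23, -15.1, -6.5, 0, 0, 13], [-24.7, -16.3, -6.1, 0, 0, 13.6], [-24.7, -16.3, -6.1, 0, 0, 13.6], [-24.7, -16.3, -6.1, 0, 0, 13.6]]]'

```text
t: 4.58
position: [629.0, 163.5, 69.6]
tool_rot: [-3.142, -0.0, 3.122]
ft_force: [-0.2, 1.1, -0.9]
width: 0.578
grip_force: 36.5
```

```bash
python3 - <<'E'
from h import *
a=imaging.camera("top");b=imaging.camera("side")
cv2.imwrite("pics/b.png",np.hstack([cv2.resize(a[70:190,60:260],(500,300)),cv2.resize(b[80:200,190:320],(300,300))]))
E
python3 go.py 630,164,12.5,178.9
```

```text
4.67 [628.9 163.8  69.9] [180.    0.  178.9] 0.58 36.5
630,164,12.5,178.9 [-0.1   0.02  5.74] [0. 0. 0.]
```

View pics/b.png

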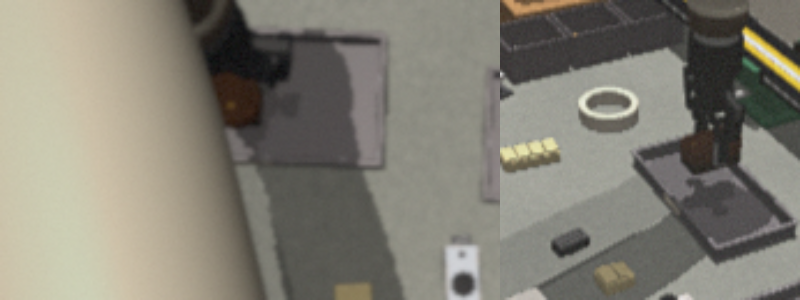

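The brush hangs level over the middle of the long tray (left crop (240,100)). I'll lower it.

>>> step_arm --commands '[[[-0.1, 0, 2, 0, 0, 0], [-0.1, 0, 3.8, 0, 0, 0], [-0.1, 0, 4.8, 0, 0, 0], [-0.1, 0, 5.3, 0, 0, 0], [-0.1, 0, 5.55, 0, 0, 0], [-0.1, 0, 5.7, 0, 0, 0], [-0.1, 0, 5.75, 0, 0, 0], [-0.1, 0, 5.75, 0, 0, 0]]]'

```text
t: 5.68
position: [630.8, 163.2, 12.1]
tool_rot: [3.141, 0.0, 3.122]
ft_force: [0.2, -0.2, -1.9]
width: 0.579
grip_force: 36.6
```

>>> step_arm --commands '[[[0, 0, 0.05, 0, 0, 0], [0, 0, 0.1, 0, 0, 0], [0, 0, 0.1, 0, 0, 0]]]'

```text
t: 6.05
position: [630.8, 163.3, 12.0]
tool_rot: [3.141, 0.001, 3.122]
ft_force: [-3.2, -1.5, 6.6]
width: 0.576
grip_force: 37.6
```

Contact is light (about 8 N). Release and rise.

>>> step_arm --commands '[[[0, 0, 0.05, 0, 0, 0], [0, 0, 0.05, 0, 0, 0], [0, 0, 0.05, 0, 0, 0], [0, 0, 0.0, 0, 0, 0], [0, 0, -1.5, 0, 0, 0], [0, 0, -4, 0, 0, 0], [0, 0, -8, 0, 0, 0], [0, 0, -8, 0, 0, 0]]]' --grip 0.75

```text
t: 7.05
position: [632.5, 163.8, 95.9]
tool_rot: [3.14, 0.007, 3.122]
ft_force: [-0.1, 0.5, -0.7]
width: 0.753
grip_force: 0.0
```

```bash
python3 go.py 396,-165,90,182.7
```

```text
7.05 [632.5 163.8  95.9] [179.9   0.4 178.9] 0.75 0.0
396,-165,90,182.7 [ 23.01 -33.33   0.37] [ 0.1  0.4 -3.8]
```

>>> step_arm --commands '[[[23, -33.3, 0.4, 0, 0.3, -3.8], [23, -33.3, 0.4, 0, 0.3, -3.8], [23, -33.3, 0.4, 0, 0.3, -3.8], [23, -33.3, 0.4, 0, 0.3, -3.8], [23, -33.3, 0.4, 0, 0.3, -3.8], [23, -33.3, 0.4, 0, 0.3, -3.8], [23, -33.3, 0.4, 0, 0.3, -3.8], [23, -33.3, 0.4, 0, 0.3, -3.8], [23, -33.3, 0.4, 0, 0.3, -3.8], [23, -33.3, 0.4, 0, 0.3, -3.8]]]'

```text
t: 8.3
position: [394.6, -164.5, 86.8]
tool_rot: [3.141, -0.005, -3.093]
ft_force: [-0.1, 0.7, 0.4]
width: 0.75
grip_force: 0.0
```

```bash
python3 go.py 396,-165,5,182.7; python3 - <<'E'
from h import *
a=imaging.camera("top");b=imaging.camera("side")
cv2.imwrite("pics/c.png",np.hstack([cv2.resize(a[70:245,90:340],(500,350)),cv2.resize(b[130:280,200:330],(300,350))]))
E
```

```text
8.3 [ 394.6 -164.5   86.8] [ 180.    -0.3 -177.2] 0.75 0.0
396,-165,5,182.7 [-0.18 -0.05  8.18] [ 0.  -0.3  0.1]
```

View pics/c.png

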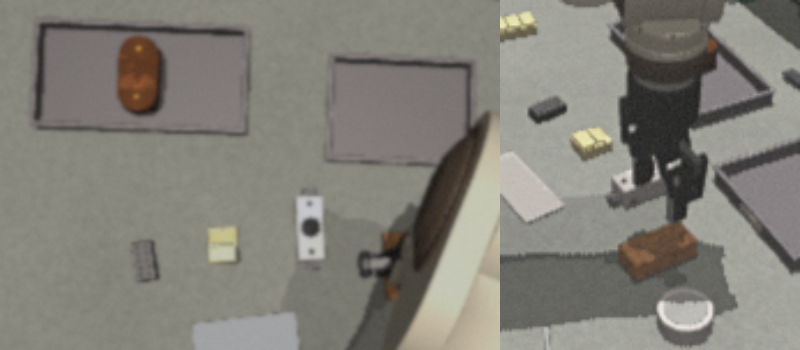

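The brush sits flat mid-tray (crop (138,75)), and the gripper is over the orange cork (crop (393,265)), clear of the tin. Descend and grip.

>>> step_arm --commands '[[[-0.2, 0, 3, 0, 0, 0], [-0.2, 0, 5.5, 0, 0, 0], [-0.2, 0, 7.2, 0, 0, 0], [-0.2, 0, 7.9, 0, 0, 0], [-0.2, 0, 8.1, 0, 0, 0], [-0.2, 0, 8.1, 0, 0, 0]]]'

```text
t: 9.15
position: [396.1, -165.3, 6.4]
tool_rot: [-3.141, -0.004, -3.095]
ft_force: [0.0, 0.1, 1.1]
width: 0.752
grip_force: 0.0
```

>>> step_arm --commands '[[[0, 0, 0, 0, 0, 0], [0, 0, 0, 0, 0, 0], [0, 0, 0, 0, 0, 0], [0, 0, 0, 0, 0, 0], [0, 0, 0, 0, 0, 0], [0, 0, 0, 0, 0, 0]]]' --grip 0.25 --force 30

```text
t: 9.9
position: [396.2, -165.3, 6.5]
tool_rot: [-3.141, -0.004, -3.095]
ft_force: [0.4, 0.5, 5.8]
width: 0.487
grip_force: 31.8
```

```bash
python3 go.py 629,86,90,178.9
```

```text
9.9 [ 396.2 -165.3    6.5] [-180.    -0.2 -177.3] 0.49 31.8
629,86,90,178.9 [-24.4   24.02  -8.46] [-0.  -0.2  3.8]
```

>>> step_arm --commands '[[[0, 0, -1.5, 0, 0, 0], [0, 0, -4.5, 0, 0, 0], [0, 0, -8.5, 0, 0, 0], [-4, 4, -8.5, 0, 0, 0.5], [-8, 8, -8.5, 0, 0, 1], [-12, 12, -8.5, 0, 0, 2], [-16, 16, -8.5, 0, 0, 3], [-20, 20, -8.5, 0, 0, 3.8], [-23.5, 23, -8.5, 0, 0, 3.8], [-24.4, 24, -8.5, 0, -0.2, 3.8], [-24.4, 24, -8.5, 0, -0.2, 3.8], [-24.4, 24, -8.5, 0, -0.2, 3.8]]]'

```text
t: 11.4
position: [628.0, 85.1, 89.9]
tool_rot: [-3.141, -0.002, 3.121]
ft_force: [-0.3, 0.1, -0.5]
width: 0.483
grip_force: 31.1
```

```bash
python3 go.py 629,86,10,178.9
```

```text
11.4 [628.   85.1  89.9] [-1.800e+02 -1.000e-01  1.788e+02] 0.48 31.1
629,86,10,178.9 [-0.12  0.1   7.99] [-0.  -0.1 -0.1]
```

>>> step_arm --commands '[[[-0.1, 0.1, 3, 0, 0, 0], [-0.1, 0.1, 5.5, 0, 0, 0], [-0.1, 0.1, 7, 0, 0, 0], [-0.1, 0.1, 7.6, 0, 0, 0], [-0.1, 0.1, 7.85, 0, 0, 0], [-0.1, 0.1, 7.95, 0, 0, 0], [-0.1, 0.1, 8.0, 0, 0, 0], [-0.1, 0.1, 8.0, 0, 0, 0]]]'

```text
t: 12.4
position: [629.7, 87.1, 9.9]
tool_rot: [-3.142, -0.001, 3.122]
ft_force: [0.1, -0.2, 0.4]
width: 0.487
grip_force: 31.1
```

>>> step_arm --commands '[[[0, 0, 0.05, 0, 0, 0], [0, 0, 0.07, 0, 0, 0]]]'

```text
t: 12.65
position: [629.8, 87.1, 9.6]
tool_rot: [3.142, -0.001, 3.122]
ft_force: [-2.8, 0.9, 6.4]
width: 0.487
grip_force: 31.9
```

>>> step_arm --commands '[[[0, 0, 0, 0, 0, 0], [0, 0, 0, 0, 0, 0], [0, 0, 0.0, 0, 0, 0], [0, 0, 0.0, 0, 0, 0], [0, 0, -1.5, 0, 0, 0], [0, 0, -4, 0, 0, 0], [0, 0, -8, 0, 0, 0], [0, 0, -8, 0, 0, 0]]]' --grip 0.64

```text
t: 13.65
position: [631.7, 87.3, 93.9]
tool_rot: [3.141, 0.005, 3.122]
ft_force: [0.5, -0.8, 0.1]
width: 0.641
grip_force: 0.0
```

```bash
python3 go.py 430.8,377,90,175
```

```text
13.65 [631.7  87.3  93.9] [179.9   0.3 178.9] 0.64 0.0
430.8,377,90,175 [20.65 28.57  0.31] [0.1 0.3 3.9]
```

>>> step_arm --commands '[[[20.6, 28.6, 0.3, 0, 0.2, 3.9], [20.6, 28.6, 0.3, 0, 0.2, 3.9], [20.6, 28.6, 0.3, 0, 0.2, 3.9], [20.6, 28.6, 0.3, 0, 0.2, 3.9], [20.6, 28.6, 0.3, 0, 0.2, 3.9], [20.6, 28.6, 0.3, 0, 0.2, 3.9], [20.6, 28.6, 0.3, 0, 0.2, 3.9], [20.6, 28.6, 0.3, 0, 0.2, 3.9], [20.6, 28.6, 0.3, 0, 0.2, 3.9]]]' --grip 0.7

```text
t: 14.78
position: [430.0, 376.1, 86.2]
tool_rot: [-3.141, -0.005, 3.053]
ft_force: [0.2, -1.0, 0.5]
width: 0.705
grip_force: 0.0
```

```bash
python3 go.py 430.8,377,4,175; python3 - <<'E'
from h import *
a=imaging.camera("top");b=imaging.camera("side")
cv2.imwrite("pics/d.png",np.hstack([cv2.resize(a[70:245,10:260],(500,350)),cv2.resize(b[70:220,160:290],(300,350))]))
E
```

```text
14.78 [430.  376.1  86.2] [-180.    -0.3  174.9] 0.7 0.0
430.8,377,4,175 [-0.12  0.1   8.22] [-0.  -0.3 -0.1]
```

View pics/d.png

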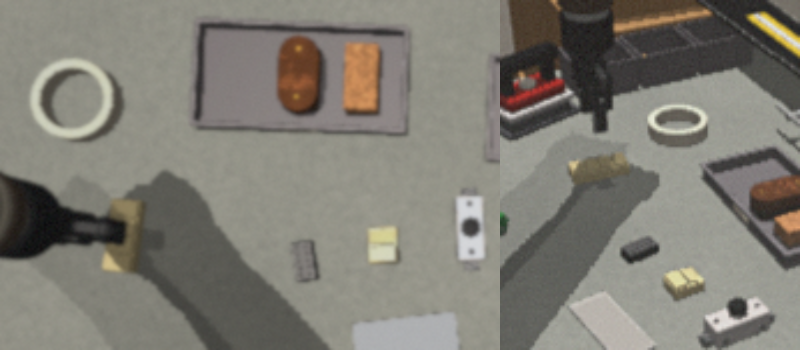

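The brush and cork lie flat side by side (crop (298,75) and (362,77)), and the gripper is over the four-segment bar at (123,235). Descend and grip low.

>>> step_arm --commands '[[[-0.1, 0.1, 3, 0, 0, 0], [-0.1, 0.1, 5.5, 0, 0, 0], [-0.1, 0.1, 7.2, 0, 0, 0], [-0.1, 0.1, 7.9, 0, 0, 0], [-0.1, 0.1, 8.1, 0, 0, 0], [-0.1, 0.1, 8.2, 0, 0, 0], [-0.1, 0.1, 8.2, 0, 0, 0]]]'

```text
t: 15.75
position: [430.2, 378.2, 4.8]
tool_rot: [3.141, -0.005, 3.054]
ft_force: [-0.2, -1.0, 0.1]
width: 0.696
grip_force: 0.0
```

>>> step_arm --commands '[[[0, 0, 0, 0, 0, 0], [0, 0, 0, 0, 0, 0], [0, 0, 0, 0, 0, 0], [0, 0, 0, 0, 0, 0], [0, 0, 0, 0, 0, 0], [0, 0, 0, 0, 0, 0]]]' --grip 0.2 --force 30

```text
t: 16.5
position: [430.2, 378.2, 4.7]
tool_rot: [3.141, -0.005, 3.054]
ft_force: [-2.1, 0.2, 5.2]
width: 0.41
grip_force: 31.2
```

```bash
python3 go.py 631,238,90,178.9
```

```text
16.5 [430.2 378.2   4.7] [180.   -0.3 175. ] 0.41 31.2
631,238,90,178.9 [-21.19 -12.2   -8.63] [ 0.  -0.3 -3.9]
```

>>> step_arm --commands '[[[0, 0, -1.5, 0, 0, 0], [0, 0, -4.5, 0, 0, 0], [0, 0, -8.5, 0, 0, 0], [-4, -2.3, -8.6, 0, 0, -1], [-9, -5.2, -8.6, 0, 0, -2], [-14, -8.1, -8.6, 0, -0.3, -3], [-18, -10.4, -8.6, 0, -0.3, -3.9], [-21.2, -12.2, -8.6, 0, -0.3, -3.9], [-21.2, -12.2, -8.6, 0, -0.3, -3.9], [-21.2, -12.2, -8.6, 0, -0.3, -3.9]]]'

```text
t: 17.75
position: [630.5, 237.9, 89.2]
tool_rot: [-3.141, -0.001, 3.122]
ft_force: [-0.4, -0.0, -0.6]
width: 0.411
grip_force: 30.6
```

```bash
python3 go.py 631,238,8.5,178.9
```

```text
17.75 [630.5 237.9  89.2] [-180.    -0.   178.9] 0.41 30.6
631,238,8.5,178.9 [-0.05  0.01  8.07] [-0. -0. -0.]
```

>>> step_arm --commands '[[[0, 0, 3, 0, 0, 0], [0, 0, 5.5, 0, 0, 0], [0, 0, 7, 0, 0, 0], [0, 0, 7.6, 0, 0, 0], [0, 0, 7.85, 0, 0, 0], [0, 0, 8, 0, 0, 0], [0, 0, 8.05, 0, 0, 0], [0, 0, 8.05, 0, 0, 0]]]'

```text
t: 18.75
position: [631.1, 237.8, 9.0]
tool_rot: [3.142, 0.0, 3.122]
ft_force: [-0.4, 0.1, -0.5]
width: 0.412
grip_force: 30.6
```

>>> step_arm --commands '[[[0, 0, 0.05, 0, 0, 0], [0, 0, 0.1, 0, 0, 0]]]'

```text
t: 19.0
position: [631.1, 237.8, 7.7]
tool_rot: [-3.142, 0.0, 3.122]
ft_force: [0.0, -0.5, 1.5]
width: 0.414
grip_force: 30.9
```

Just touching. Release and rise.

>>> step_arm --commands '[[[0, 0, 0.03, 0, 0, 0], [0, 0, 0.03, 0, 0, 0], [0, 0, 0.0, 0, 0, 0], [0, 0, 0.0, 0, 0, 0], [0, 0, -1.5, 0, 0, 0], [0, 0, -4, 0, 0, 0], [0, 0, -8, 0, 0, 0], [0, 0, -8, 0, 0, 0]]]' --grip 0.58

```text
t: 20.0
position: [632.8, 238.5, 92.9]
tool_rot: [3.139, 0.007, 3.122]
ft_force: [0.5, 0.8, 0.8]
width: 0.579
grip_force: 0.0
```

```bash
python3 go.py 442.5,-50,90,182.7
```

```text
20.0 [632.8 238.5  92.9] [179.9   0.4 178.9] 0.58 0.0
442.5,-50,90,182.7 [ 18.47 -29.22   0.09] [ 0.1  0.4 -3.8]
```

>>> step_arm --commands '[[[18.5, -29.2, 0, 0, 0, -3.8], [18.5, -29.2, 0, 0, 0, -3.8], [18.5, -29.2, 0, 0, 0, -3.8], [18.5, -29.2, 0, 0, 0, -3.8], [18.5, -29.2, 0, 0, 0, -3.8], [18.5, -29.2, 0, 0, 0, -3.8], [18.5, -29.2, 0, 0, 0, -3.8], [18.5, -29.2, 0, 0, 0, -3.8], [18.5, -29.2, 0, 0, 0, -3.8]]]' --grip 0.7

```text
t: 21.12
position: [440.7, -49.8, 87.6]
tool_rot: [3.142, -0.0, -3.094]
ft_force: [0.2, 0.2, -0.7]
width: 0.697
grip_force: 0.0
```

```bash
python3 go.py 442.5,-50,5,182.7; python3 - <<'E'
from h import *
a=imaging.camera("top");b=imaging.camera("side")
cv2.imwrite("pics/e.png",np.hstack([cv2.resize(a[70:245,90:340],(500,350)),cv2.resize(b[130:280,200:330],(300,350))]))
E
```

```text
21.12 [440.7 -49.8  87.6] [ 180.    -0.  -177.3] 0.7 0.0
442.5,-50,5,182.7 [-0.18 -0.03  8.26] [ 0. -0.  0.]
```

View pics/e.png

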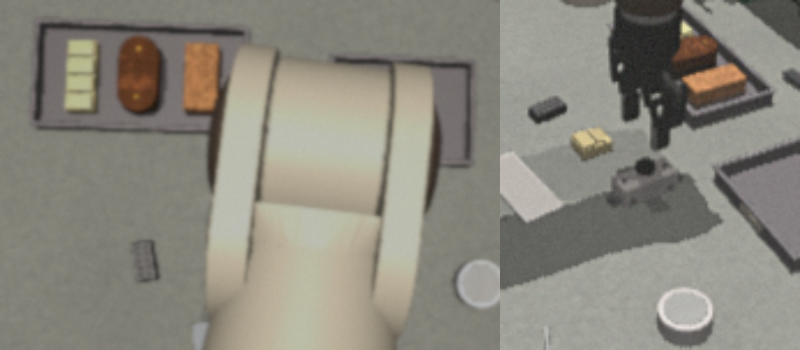

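The wax, brush and cork lie apart in the long tray, and the gripper is over the guide with the knob between its fingers. Descend.

>>> step_arm --commands '[[[-0.15, 0, 3, 0, 0, 0], [-0.15, 0, 5.5, 0, 0, 0], [-0.15, 0, 7.2, 0, 0, 0], [-0.15, 0, 7.9, 0, 0, 0], [-0.15, 0, 8.1, 0, 0, 0], [-0.15, 0, 8.15, 0, 0, 0], [-0.15, 0, 8.15, 0, 0, 0]]]'

```text
t: 22.1
position: [442.1, -50.5, 6.7]
tool_rot: [-3.141, 0.001, -3.095]
ft_force: [-0.1, -0.9, 0.2]
width: 0.698
grip_force: 0.0
```

>>> step_arm --commands '[[[0, 0, 0, 0, 0, 0], [0, 0, 0, 0, 0, 0], [0, 0, 0, 0, 0, 0], [0, 0, 0, 0, 0, 0], [0, 0, 0, 0, 0, 0], [0, 0, 0, 0, 0, 0], [0, 0, 0, 0, 0, 0]]]' --grip 0.2 --force 45

```text
t: 22.98
position: [442.1, -50.5, 6.6]
tool_rot: [-3.141, 0.001, -3.095]
ft_force: [-0.7, -0.1, 6.2]
width: 0.386
grip_force: 46.5
```

```bash
python3 go.py 593.5,-134,90,177.8
```

```text
22.98 [442.1 -50.5   6.6] [-180.     0.  -177.3] 0.39 46.5
593.5,-134,90,177.8 [-14.74  -9.05  -8.32] [-0.   0.   4.9]
```

>>> step_arm --commands '[[[0, 0, -1.5, 0, 0, 0], [0, 0, -4.5, 0, 0, 0], [0, 0, -8.3, 0, 0, 0], [-4, -2.4, -8.3, 0, 0, 1.5], [-8, -4.9, -8.3, 0, 0, 3], [-12, -7.4, -8.3, 0, 0, 4.9], [-14.7, -9, -8.3, 0, 0, 4.9], [-14.7, -9, -8.3, 0, 0, 4.9], [-14.7, -9, -8.3, 0, 0, 4.9]]]'

```text
t: 24.1
position: [592.1, -133.2, 89.0]
tool_rot: [3.141, -0.001, 3.103]
ft_force: [-0.6, -0.1, -2.7]
width: 0.389
grip_force: 45.5
```

```bash
python3 go.py 593.5,-134,10,177.8; python3 - <<'E'
from h import *
a=imaging.camera("top");b=imaging.camera("side")
cv2.imwrite("pics/f.png",np.hstack([cv2.resize(a[70:245,170:420],(500,350)),cv2.resize(b[150:280,250:380],(300,350))]))
E
```

```text
24.1 [ 592.1 -133.2   89. ] [ 1.800e+02 -1.000e-01  1.778e+02] 0.39 45.5
593.5,-134,10,177.8 [-0.15 -0.07  7.9 ] [ 0.  -0.1 -0. ]
```

View pics/f.png

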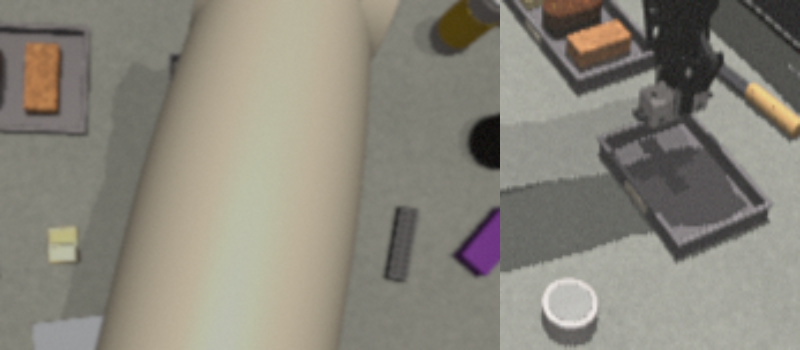

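The guide hangs level over the left part of the short tray. Lower it.

>>> step_arm --commands '[[[-0.15, 0, 3, 0, 0, 0], [-0.15, 0, 5, 0, 0, 0], [-0.15, 0, 6.3, 0, 0, 0], [-0.15, 0, 7.2, 0, 0, 0], [-0.15, 0, 7.6, 0, 0, 0], [-0.15, 0, 7.8, 0, 0, 0], [-0.15, 0, 7.85, 0, 0, 0], [-0.15, 0, 7.85, 0, 0, 0]]]'

```text
t: 25.2
position: [594.5, -133.6, 11.0]
tool_rot: [-3.141, 0.001, 3.103]
ft_force: [0.3, 0.8, -2.9]
width: 0.387
grip_force: 45.6
```

>>> step_arm --commands '[[[0, 0, 0.05, 0, 0, 0], [0, 0, 0.08, 0, 0, 0]]]'

```text
t: 25.45
position: [594.3, -133.6, 9.9]
tool_rot: [-3.141, 0.0, 3.103]
ft_force: [-0.1, 0.4, -2.0]
width: 0.385
grip_force: 45.6
```

>>> step_arm --commands '[[[0, 0, 0.03, 0, 0, 0], [0, 0, 0.05, 0, 0, 0]]]'

```text
t: 25.7
position: [594.3, -133.6, 9.7]
tool_rot: [-3.141, 0.0, 3.103]
ft_force: [-2.6, 1.1, 2.4]
width: 0.387
grip_force: 46.1
```

>>> step_arm --commands '[[[0, 0, 0, 0, 0, 0], [0, 0, 0, 0, 0, 0], [0, 0, 0.0, 0, 0, 0], [0, 0, 0.0, 0, 0, 0], [0, 0, -1.5, 0, 0, 0], [0, 0, -4, 0, 0, 0], [0, 0, -8, 0, 0, 0], [0, 0, -8, 0, 0, 0]]]' --grip 0.58

```text
t: 26.7
position: [596.2, -134.0, 94.2]
tool_rot: [-3.14, 0.007, 3.103]
ft_force: [-0.2, 0.0, -0.4]
width: 0.583
grip_force: 0.0
```

```bash
python3 go.py 424.8,-370.4,90,168.8
```

```text
26.7 [ 596.2 -134.    94.2] [-179.9    0.4  177.8] 0.58 0.0
424.8,-370.4,90,168.8 [ 16.22 -24.29   0.34] [-0.   0.4  9. ]
```

>>> step_arm --commands '[[[16.2, -24.3, 0.2, 0, 0, 9], [16.2, -24.3, 0.2, 0, 0, 9], [16.2, -24.3, 0.2, 0, 0, 9], [16.2, -24.3, 0.2, 0, 0, 9], [16.2, -24.3, 0.2, 0, 0, 9], [16.2, -24.3, 0.2, 0, 0, 9], [16.2, -24.3, 0.2, 0, 0, 9], [16.2, -24.3, 0.2, 0, 0, 9], [16.2, -24.3, 0.2, 0, 0, 9]]]' --grip 0.62

```text
t: 27.82
position: [423.6, -369.3, 87.4]
tool_rot: [-3.142, 0.0, 2.947]
ft_force: [-0.3, 0.1, 0.7]
width: 0.622
grip_force: 0.0
```

```bash
python3 go.py 424.8,-370.4,2,168.8; python3 - <<'E'
from h import *
a=imaging.camera("top");b=imaging.camera("side")
cv2.imwrite("pics/g.png",np.hstack([cv2.resize(a[70:245,190:440],(500,350)),cv2.resize(b[180:330,260:390],(300,350))]))
E
```

```text
27.82 [ 423.6 -369.3   87.4] [-180.     0.   168.9] 0.62 0.0
424.8,-370.4,2,168.8 [-0.14 -0.08  8.54] [-0.   0.   0.1]
```

View pics/g.png

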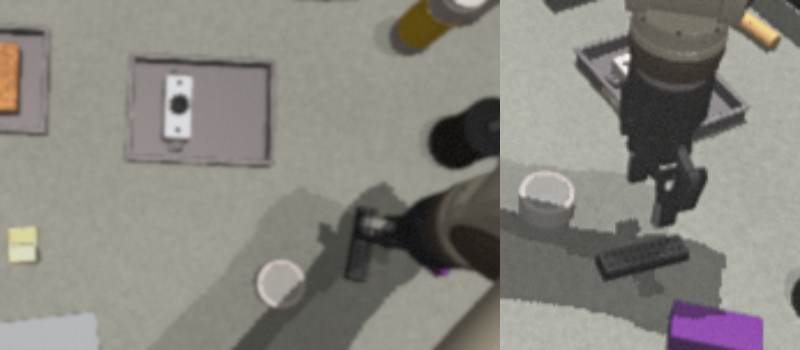

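The guide lies inside the short tray (crop (178,108)), and the gripper is over the long stone (crop (358,243)), clear of the purple block. Descend low.

>>> step_arm --commands '[[[-0.15, -0.1, 3, 0, 0, 0], [-0.15, -0.1, 5.5, 0, 0, 0], [-0.15, -0.1, 7.2, 0, 0, 0], [-0.15, -0.1, 8, 0, 0, 0], [-0.15, -0.1, 8.3, 0, 0, 0], [-0.15, -0.1, 8.45, 0, 0, 0], [-0.15, -0.1, 8.45, 0, 0, 0]]]'

```text
t: 28.8
position: [424.5, -371.6, 3.5]
tool_rot: [-3.141, 0.001, 2.946]
ft_force: [1.2, 0.1, 0.3]
width: 0.62
grip_force: 0.0
```

>>> step_arm --commands '[[[0, 0, 0, 0, 0, 0], [0, 0, 0, 0, 0, 0], [0, 0, 0, 0, 0, 0], [0, 0, 0, 0, 0, 0], [0, 0, 0, 0, 0, 0], [0, 0, 0, 0, 0, 0], [0, 0, 0, 0, 0, 0]]]' --grip 0.1 --force 30

```text
t: 29.68
position: [424.5, -371.6, 3.4]
tool_rot: [-3.141, 0.001, 2.946]
ft_force: [-0.7, -0.1, 4.6]
width: 0.295
grip_force: 30.5
```

```bash
python3 go.py 591.5,-202,90,177.8
```

```text
29.68 [ 424.5 -371.6    3.4] [-180.     0.   168.8] 0.29 30.5
591.5,-202,90,177.8 [-13.09  19.88  -8.67] [-0.  0. -9.]
```

>>> step_arm --commands '[[[0, 0, -1.5, 0, 0, 0], [0, 0, -4.5, 0, 0, 0], [0, 0, -8.6, 0, 0, 0], [-3, 4.6, -8.6, 0, 0, -2], [-6, 9.2, -8.6, 0, 0, -4], [-9, 13.7, -8.6, 0, 0, -6], [-12, 18.2, -8.6, 0, 0, -8], [-13.1, 19.9, -8.6, 0, 0, -9], [-13.1, 19.9, -8.6, 0, 0, -9], [-13.1, 19.9, -8.6, 0, 0, -9]]]'

```text
t: 30.92
position: [590.7, -202.5, 89.0]
tool_rot: [-3.141, -0.0, 3.102]
ft_force: [0.0, -0.2, -0.5]
width: 0.293
grip_force: 29.9
```

```bash
python3 go.py 591.5,-202,7.5,177.8; python3 - <<'E'
from h import *
b=imaging.camera("side")
cv2.imwrite("pics/i.png",cv2.resize(b[150:280,250:380],(400,400)))
E
```

```text
30.93 [ 590.7 -202.5   89. ] [-180.    -0.   177.7] 0.29 29.9
591.5,-202,7.5,177.8 [-0.08  0.06  8.15] [-0.  -0.  -0.1]
```

View pics/i.png

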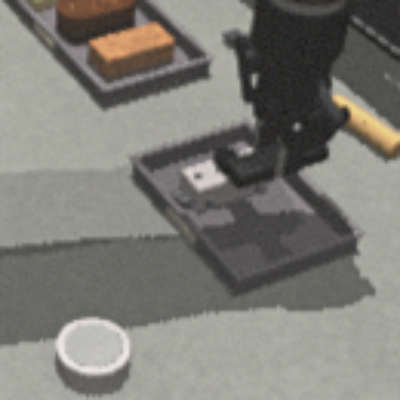

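The stone is held level (at (270,160)) above the short tray. Lower it.

>>> step_arm --commands '[[[-0.05, 0, 3, 0, 0, 0], [-0.05, 0, 5, 0, 0, 0], [-0.05, 0, 6.6, 0, 0, 0], [-0.05, 0, 7.5, 0, 0, 0], [-0.05, 0, 7.9, 0, 0, 0], [-0.05, 0, 8.1, 0, 0, 0], [-0.05, 0, 8.15, 0, 0, 0], [-0.05, 0, 8.15, 0, 0, 0]]]'

```text
t: 31.98
position: [592.2, -201.7, 7.8]
tool_rot: [-3.141, 0.001, 3.103]
ft_force: [0.1, -0.7, -0.8]
width: 0.289
grip_force: 29.9
```

>>> step_arm --commands '[[[0, 0, 0.05, 0, 0, 0], [0, 0, 0.1, 0, 0, 0]]]'

```text
t: 32.22
position: [592.1, -201.7, 6.5]
tool_rot: [-3.141, 0.0, 3.103]
ft_force: [0.0, 0.1, -0.9]
width: 0.296
grip_force: 29.9
```

>>> step_arm --commands '[[[0, 0, 0.02, 0, 0, 0], [0, 0, 0.04, 0, 0, 0], [0, 0, 0.04, 0, 0, 0]]]'

```text
t: 32.6
position: [592.1, -201.7, 6.4]
tool_rot: [-3.141, 0.0, 3.103]
ft_force: [-2.3, 0.9, 5.6]
width: 0.294
grip_force: 30.5
```

Contact. Release and retreat.

>>> step_arm --commands '[[[0, 0, 0, 0, 0, 0], [0, 0, 0, 0, 0, 0], [0, 0, 0.0, 0, 0, 0], [0, 0, 0.0, 0, 0, 0], [0, 0, -1.5, 0, 0, 0], [0, 0, -4, 0, 0, 0], [0, 0, -9, 0, 0, 0], [0, 0, -14, 0, 0, 0], [15, -10, -16, 0, 0, 0], [20, -20, -16, 0, 0, 0], [20, -25, -16, 0, 0, 0], [20, -25, -16, 0, 0, 0], [20, -25, -16, 0, 0, 0], [20, -25, -16, 0, 0, 0], [20, -25, -16, 0, 0, 0], [20, -25, -16, 0, 0, 0]]]' --grip 0.5

```text
t: 34.6
position: [383.3, -442.8, 166.3]
tool_rot: [-3.142, 0.0, 3.104]
ft_force: [-0.4, -0.0, -0.3]
width: 0.5
grip_force: 0.0
```

```bash
python3 - <<'E'
from h import *
a=imaging.camera("top");b=imaging.camera("side")
cv2.imwrite("pics/j.png",np.hstack([cv2.resize(a[70:245,90:340],(500,350)),cv2.resize(b[120:250,240:370],(300,350))]))
E
```

```text
(no output)
```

View pics/j.png

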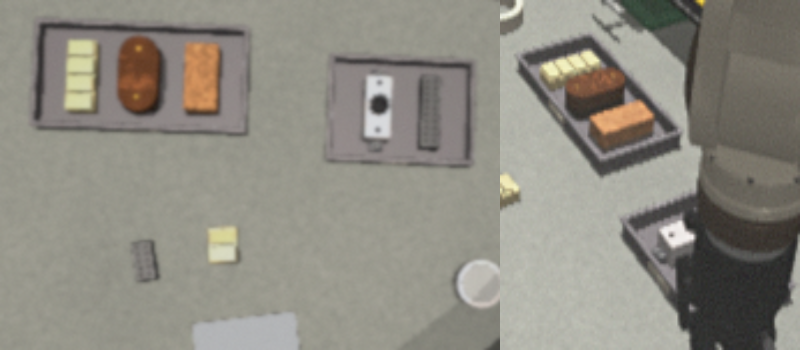

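All five items lie flat and apart in their trays, and the stub, short stone and tin have not moved. Handing in.

```bash
python3 -c "
from rig import arm; print(arm.close_job())"
```

```text
the job is handed in; nothing more can be done
None
```

Both kits are made up and handed in at about 35 s: brush, cork and full wax bar in the long tray, file guide and long stone in the short tray, all lying flat and apart, with the unwanted items left in place.

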